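# Press the locating pins of a tile mould home, crosswise

### The arm

A 6-joint arm with a two-finger parallel gripper is mounted at the origin on the work surface. World frame = base frame: x ahead of the robot, y to its left, z up, the work surface at z = 0. Lengths are in m, angles in rad, forces in N, time in s.
With the tool pointing down it reaches from about 0.35 to 0.875 m from the base axis. Payload 4.2 kg.
Tool frame: the origin (TCP) lies at the very end of the fingers, on their centre line; the grasp point (between the pads) lies 19 mm behind it; x points along the fingers, y is the direction in which the jaws open and shut, and the axes are right-handed (so a half turn about x gives the same grasp; the last joint's range is limited). The gripper opens to 85 mm and grips with 20 to 120 N. Pads are 22 mm wide; open, the fingers measure 114 mm over their backs; the gripper's body (76 mm by 85 mm) begins 54 mm behind the grasp point. The pads swing forward as they close: fully open they stand 13 mm farther back than shut.
Start: joints at [1.412, 0.385, 0.008, 0, -1.194, -0.259], TCP at [0.254, 0.571, 0.231] pointing down, gripper open.
Joint ranges: [-3.14, 3.14], [-1.21, 2.06], [-1.07, 1.41], [-3.16, 2.05], [-2.99, -0.16], [-3.1, 3.1]. Speed limits (rad/s): [2.79, 2.79, 3.14, 3.14, 3.14, 3.14].

### API

Orientations are given as a 3x3 rotation matrix whose columns are the frame's x, y, z axes.
In Python, from station import sensors, eyes, order gives the robot as it stands.
- The arm moves only by the shell command python3 -m inch 'ROWS'. ROWS is JSON, one flat list of numbers, 5 for each row, row after row: the shift along the world's x, y, z normalised to -1 to 1, where 1 is 100 mm, then the turn about the world's z normalised to -1 to 1, where 1 is 360 degrees, then the gripper command: -1 is fully open, 1 is shut, values between are in proportion. In form: [tx, ty, tz, turn, gripper, tx, ty, tz, turn, gripper, ...]. A call has 1 to 10 rows; each row shifts and turns the commanded pose from where the row before left it; what a row does not reach is not made up. A row lasts 1/12 s, in which the tool goes at most 41.7 mm and 7.16 degrees, less where a joint would pass 70% of its speed; a pose out of reach is approached as far as the arm can. A call with a number of a shift or a turn outside -1 to 1 is refused whole. A call with a gripper value outside its range is refused whole. The fingers move at their own pace and stop on an object; the grip force is fixed at half the most. Time passes only in rows, so rows that do not move let the fingers close. It gives the time, the measured TCP pose, the force and the opening at its end, in the units of the state.
- sensors.get_obs(): the state, without advancing time (a new reading comes with each control period).
- eyes.capture(name): name is "side" or "top"; returns the picture (480x640x3 uint8, red, green, blue); there is no depth.
- eyes.calibration(name): a dict with "vfov" (degrees; the focal length in pixels is half the picture's height over the tangent of half this angle, whatever the lens; pixels are square), "cx", "cy" (the principal point, pixels), "rvec" (rotation vector, rad) and "tvec" (3), from world to camera coordinates, as OpenCV has them. Camera axes: x right, y down, z forward; pixel columns grow to the right and rows downward; lengths in m; the calibration is good to about 2 mm. A picture is of the moment at which its call begins. calibration takes no time and is no camera call.
- order.close_job(): hands the job in, once; it reports no verdict.
The state is a dict: "time": time; "joint_positions": joint angles; "joint_vel": joint speeds; "joint_torque": joint torques, N m; "tcp_pos": TCP position; "eef_rot": TCP orientation; "wrist_force": force on the tool from outside, world axes, zero at the start; "ft_torque": the same for the moment, N m; "finger_gap": finger opening in m.
Only numpy, scipy, OpenCV 4.12 (cv2) and the standard library are available. Lean on these libraries where they do the work, as an engineer would, in place of code of your own. Each camera call takes 0.05 s, during which the arm holds its last target. There are 200 camera calls.

### The job

Lock the flat metal mould by pressing its four metal pins straight down, each fully home with its head resting on the cover plate before you push the next: first the pin with the large square head, then the one diagonally opposite it, then the other two, one after the other, in either order. Only press: do not pull any pin up, and leave the mallet, screwdriver, dish and jar where they are.

Things in the scene. Friction and masses are not known exactly. Their poses are not given: they have to be found in the camera images.
- mould: Flat metal mould, fixed to the bench at any yaw: bright base plate 170 x 170 x 16 mm under a dark steel cover plate 140 x 140 x 14 mm (upper face 30 mm above the bench). A hexagonal brass bush in its middle, 34 mm wide, 10 mm high, is not a pin. Four pins stand in the corners, 50 mm from the centre along x and y, heads 10 to 14 mm above the cover. Origin: centre of underside; z up.
- pin_square (a joint): Plain bright metal pin with a square head, 34 x 34 mm and 8 mm thick, clearly larger than the other three, at the corner x = +50, y = +50 mm of the mould's frame. Value: m pressed; starts at 0 to 0.004; home at 0.014, a hard stop, head resting on the cover. Slides straight down; about 6 N moves it; no spring, stays where left.
- pin_square_top (a point): Centre of the top face of the head of pin_square: 52 mm above the bench at joint value 0 and 38 mm above it when home.
- pin_diagonal (a joint): Plain bright metal pin with a round head 24 mm in diameter and 8 mm thick, at the corner diagonally opposite the square-headed pin (x = -50, y = -50 mm of the mould's frame). Value: m pressed; starts at 0 to 0.004; home at 0.014, a hard stop, head resting on the cover. Slides straight down; about 6 N moves it; no spring, stays where left.
- pin_diagonal_top (a point): Centre of the top face of the head of pin_diagonal: 52 mm above the bench at joint value 0 and 38 mm above it when home.
- pin_left (a joint): Plain bright metal pin with a round head 24 mm in diameter and 8 mm thick, at the corner x = -50, y = +50 mm of the mould's frame. Value: m pressed; starts at 0 to 0.004; home at 0.014, a hard stop, head resting on the cover. Slides straight down; about 6 N moves it; no spring, stays where left.
- pin_left_top (a point): Centre of the top face of the head of pin_left: 52 mm above the bench at joint value 0 and 38 mm above it when home.
- pin_right (a joint): Plain bright metal pin with a round head 24 mm in diameter and 8 mm thick, at the corner x = +50, y = -50 mm of the mould's frame. Value: m pressed; starts at 0 to 0.004; home at 0.014, a hard stop, head resting on the cover. Slides straight down; about 6 N moves it; no spring, stays where left.
- pin_right_top (a point): Centre of the top face of the head of pin_right: 52 mm above the bench at joint value 0 and 38 mm above it when home.
- mallet: Loose wooden mallet lying near the mould, 240 mm long, head 110 mm wide and 48 mm high with one black rubber face; not to be disturbed. Origin under it on the bench, 50 mm from the head's centre towards the handle; x points along the handle to the head.
- screwdriver: Loose screwdriver lying near the mould, 215 mm long and 30 mm high, blue handle with red collar; not to be disturbed. Origin on the bench where the shaft leaves the handle; x points to the tip.
- dish: Loose shallow steel dish near the mould, 130 mm in diameter and 20 mm high; not to be disturbed. Origin: centre of its underside.
- jar: Loose closed clear jar with a white cap standing near the mould, 60 mm in diameter and 80 mm high; not to be disturbed. Origin: centre of its underside.
There are look-alikes about, which are no part of the job. There is more than one size of the mould; the job needs the largest.

How it is judged:
By the outcome, as a careful person would: the job done as asked, in the order asked, and still so for the second after the job is handed in, with the robot touching nothing.
It also fails if it takes over 42 s, if anything falls off the work surface, if the arm or the gripper's body presses on something with over 40 N, if the wrist force passes 120 N, or if a joint passes its speed limit or range.

## Working session

There is one attempt and no reset: what is moved stays moved. The work goes in short steps, Python scripts to look and compute and a shell command to move; the robot and the scene stay as the last step left them, time stands still between calls to the robot, and variables do not carry over. Pictures are saved under pics/ and viewed, about 8 in all and at most 12, crops included, and the job is handed in when it is done.

```bash
mkdir -p pics
cat > h.py <<'E'
import numpy as np, cv2
from station import sensors, eyes, order
def cal(n):
    c=eyes.calibration(n); f=240/np.tan(np.radians(c['vfov'])/2)
    R=cv2.Rodrigues(np.array(c['rvec'],float))[0]; t=np.array(c['tvec'],float).ravel()
    K=np.array([[f,0,c['cx']],[0,f,c['cy']],[0,0,1]]); return K,R,t
def ray(n,u,v):
    K,R,t=cal(n); return -R.T@t, R.T@np.linalg.inv(K)@np.array([u,v,1.])
def onz(n,u,v,z):
    o,d=ray(n,u,v); return o+d*(z-o[2])/d[2]
def proj(n,P):
    K,R,t=cal(n); p=K@(R@np.array(P,float)+t); return p[:2]/p[2]
def tri(u1,u2):
    (o1,d1),(o2,d2)=ray('top',*u1),ray('side',*u2)
    d1=d1/np.linalg.norm(d1);d2=d2/np.linalg.norm(d2)
    s=np.linalg.lstsq(np.c_[d1,-d2],o2-o1,rcond=None)[0]
    a,b=o1+d1*s[0],o2+d2*s[1]; return (a+b)/2,np.linalg.norm(a-b)
def snap(n,f):
    im=cv2.cvtColor(eyes.capture(n),cv2.COLOR_RGB2BGR); cv2.imwrite('pics/'+f,im); return im
E
python3 - <<'E'
from h import *
for n in('top','side'):
    snap(n,n+'1.png'); K,R,t=cal(n); print(n,K[0,0],K[:2,2],-R.T@t,R[2], eyes.calibration(n))
o=sensors.get_obs();print(o)
E
```

```text
top 480.9232103797269 [318.68243076 236.83598543] [0.49845585 0.04392809 0.84211659] [ 0.07543043  0.0140929  -0.99705147] {'vfov': 53.042077716326666, 'cx': 318.68243076095956, 'cy': 236.83598543034435, 'rvec': array([ 2.20515822, -2.14749341,  0.06813626]), 'tvec': array([0.04065725, 0.5618078 , 0.80141577])}
side 509.7490559084527 [315.84843546 246.94533567] [0.18867638 0.49886883 0.76342305] [ 0.40375143 -0.47788453 -0.78013534] {'vfov': 50.42397923658088, 'cx': 315.84843545577155, 'cy': 246.9453356701712, 'rvec': array([ 0.95130726, -2.59789711,  0.91318142]), 'tvec': array([0.46593431, 0.27555963, 0.75779664])}
{'time': 0.1, 'joint_positions': array([ 1.41164595e+00,  3.85450614e-01,  6.75772272e-03, -4.21674539e-04,
       -1.19399453e+00, -2.58612127e-01]), 'joint_vel': array([-0.00068916, -0.00389975,  0.00504727,  0.00148017, -0.0003584 ,
       -0.00137136]), 'joint_torque': array([ 5.26293425e-04, -3.93318272e+01,  1.88930404e+01,  4.19804335e+00,
       -2.58259141e-03,  3.99735498e-06]), 'tcp_pos': array([0.25334181, 0.57078019, 0.23034862]), 'eef_rot': array([[-6.86832349e-04, -4.05857882e-01, -9.13935943e-01],
       [-1.80502931e-03, -9.13934167e-01,  4.05858450e-01],
       [-9.99998135e-01,  1.92843787e-03, -1.04865821e-04]]), 'wrist_force': array([-0.41584227,  0.48732253,  0.43496807]), 'ft_torque': array([0.03234893, 0.00778384, 0.01406376]), 'finger_gap': 0.08558888383618528}
```

View pics/top1.png

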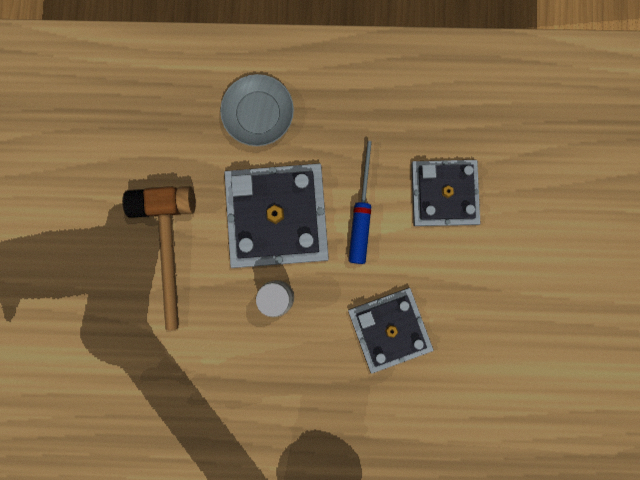

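View pics/side1.png

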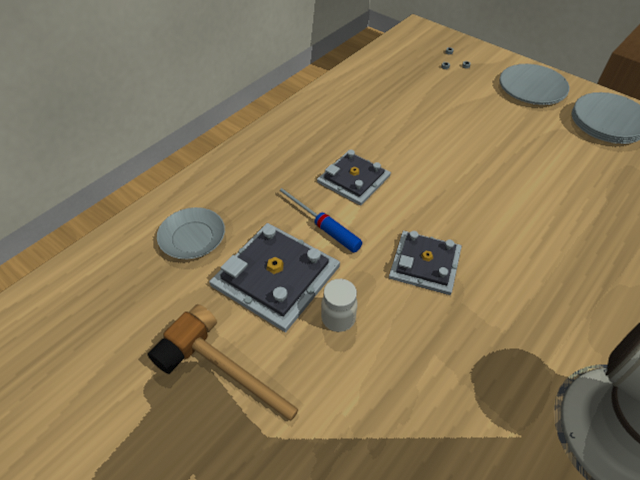

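Top view: the candidates for the mould are A at (276,214), ~97 px wide, B at (446,192) and C at (391,330), both ~65 px wide. I choose A as the largest. Its square head is at (242,185), the diagonal pin at (306,240), and the other two at (301,181) and (246,245). The side view agrees: A is at (275,265), with its square head at (233,267). Next I'll measure the heads in both views.

Run:
```python
from h import *
g={'top':{'sq':(242,185),'dg':(306,240),'a':(301,181),'b':(246,245)},'side':{'sq':(233,267),'dg':(314,255),'a':(268,231),'b':(280,294)}}
out={}
for n in g:
    im=cv2.imread(f'pics/{n}1.png'); gray=cv2.cvtColor(im,cv2.COLOR_BGR2GRAY); vis=im.copy()
    for k,(u,v) in g[n].items():
        th=0.88*np.median(gray[v-2:v+3,u-2:u+3]) # top face brighter than its side
        m=(gray>th).astype(np.uint8); w=np.zeros_like(m); w[v-17:v+18,u-17:u+18]=1
        nl,lab,st,ce=cv2.connectedComponentsWithStats(m*w,connectivity=4)
        i=lab[v,u]; out[n,k]=ce[i]; print(n,k,ce[i].round(1),st[i],int(th))
        vis[lab==i]=(0,0,255)
    u,v=(276,214) if n=='top' else (275,265)
    c=lambda x:cv2.resize(x[v-75:v+75,u-75:u+75],(400,400),interpolation=cv2.INTER_CUBIC)
    out[n]=np.hstack([c(im),c(vis)])
cv2.imwrite('pics/crop.png',cv2.resize(np.vstack([out['top'],out['side']]),(600,600)))
for k in g['top']:
    P,e=tri(out['top',k],out['side',k]); print(k,P.round(4),'gap',round(e,4), onz('top',*out['top',k],.05).round(4), onz('side',*out['side',k],.05).round(4))
```

```text
top sq [237.9 184.5] [225 171  27  32 496] 124
top dg [305.8 240. ] [300 234  13  13 137] 125
top a [301.2 180.5] [295 175  13  12 129] 124
top b [245.5 244.8] [239 239  14  13 136] 124
side sq [230.8 262.2] [216 250  31  26 443] 138
side dg [319.6 249.8] [304 238  28  35 455] 139
side a [271.  226.1] [257 214  29  21 204] 137
side b [279.6 292.3] [273 287  14  11 110] 139
sq [0.6404 0.1901 0.0635] gap 0.0009 [0.6425 0.1924 0.05  ] [0.6495 0.1843 0.05  ]
dg [0.5472 0.0726 0.0622] gap 0.0109 [0.5526 0.0762 0.05  ] [0.5486 0.0624 0.05  ]
a [0.6481 0.0851 0.0609] gap 0.0038 [0.6518 0.0868 0.05  ] [0.6535 0.0778 0.05  ]
b [0.5418 0.1755 0.0497] gap 0.0007 [0.542  0.1756 0.05  ] [0.5413 0.1754 0.05  ]
```

View pics/crop.png

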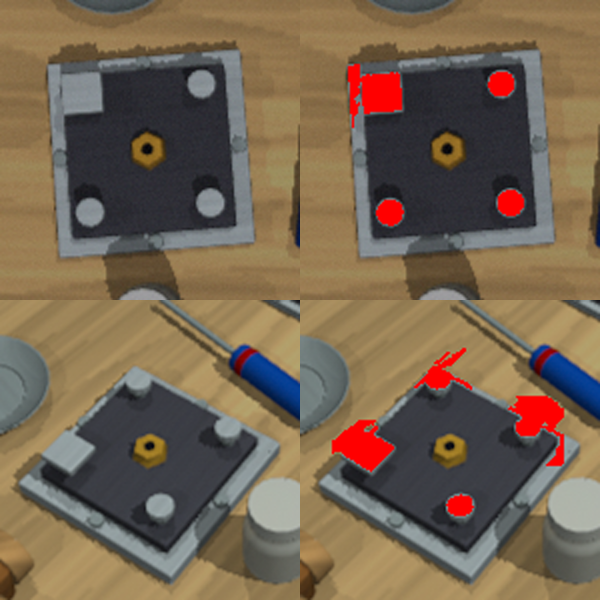

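The crop shows mould A with its bush, the square head top left and three round heads. The masks leaked onto the base plate for the top-view square and for three side-view heads, so I'll use the head centres read from the crop: top square (242,185), side square (234,266), diagonal (314,252.5), a (269,230).

Run:
```python
from h import *
T={'sq':(241.9,184.8),'dg':(305.8,240),'a':(301.2,180.5),'b':(245.5,244.8)}
S={'sq':(234,266),'dg':(314,252.3),'a':(269,229.7),'b':(279.6,292.3)}
Q={}
for k in T:
    P,e=tri(T[k],S[k]); Q[k]=onz('top',*T[k],.05)[:2]; print(k,P.round(4),round(e,4),Q[k].round(4),'side@50',onz('side',*S[k],.05).round(4)[:2])
for i,j in [('sq','dg'),('a','b'),('sq','a'),('sq','b'),('dg','a')]: print(i,j,np.linalg.norm(Q[i]-Q[j]).round(4))
c=sum(Q.values())/4
r=((Q['sq']-Q['dg'])+0)/2; s=(Q['b']-Q['a'])/2
print('c',c.round(4),'yaw sq',np.degrees(np.arctan2(*r[::-1])),np.degrees(np.arctan2(*s[::-1])))
```

```text
sq [0.6419 0.1856 0.0471] 0.0018 [0.6421 0.1856] side@50 [0.6393 0.1864]
dg [0.5517 0.0756 0.0532] 0.0017 [0.5526 0.0763] side@50 [0.5525 0.0733]
a [0.6513 0.0864 0.0492] 0.0015 [0.6518 0.0868] side@50 [0.6502 0.0865]
b [0.5418 0.1755 0.0499] 0.0007 [0.542  0.1757] side@50 [0.5414 0.1754]
sq dg 0.1413
a b 0.1412
sq a 0.0992
sq b 0.1006
dg a 0.0998
c [0.5971 0.1311] yaw sq 50.68833210122095 140.9980385432041
```

```bash
python3 -m inch '[0.25,-0.25,0,0,1,0.25,-0.25,0,0,1,0.25,-0.25,0,0,1,0.25,-0.25,0,0,1,0.25,-0.25,0,0,1,0.25,-0.25,0,0,1,0.25,-0.25,0,0,1,0.25,-0.25,0,0,1,0.25,-0.25,0,0,1,0.25,-0.25,0,0,1]'
python3 -m inch '[0.25,-0.25,0,0,1,0.25,-0.25,0,0,1,0.25,-0.25,0,0,1,0.25,-0.25,0,0,1,0.25,-0.25,0,0,1,0.13,-0.1,0,0,1,0,0,0,0,1,0,0,0,0,1]'
```

```text
time: 0.93
tcp_pos: [0.5043, 0.3197, 0.2309]
eef_rot: [[-0.001, -0.406, -0.914], [-0.0, -0.914, 0.406], [-1.0, 0.001, 0.0]]
wrist_force: [-0.1, 0.4, 0.3]
finger_gap: -0.0001
time: 1.6
tcp_pos: [0.6417, 0.1852, 0.2301]
eef_rot: [[-0.002, -0.408, -0.913], [-0.001, -0.913, 0.408], [-1.0, 0.001, 0.002]]
wrist_force: [0.2, 0.2, 0.9]
finger_gap: -0.0001
```

```bash
python3 -m inch '[0,0,-0.3,0,1,0,0,-0.3,0,1,0,0,-0.3,0,1,0,0,-0.3,0,1,0,0,-0.3,0,1,0,0,0,0,1,0,0,0,0,1]'
python3 - <<'E'
from h import *
a=snap('top','t2.png');b=snap('side','s2.png')
f=lambda x,u,v:cv2.resize(x[v-75:v+75,u-75:u+75],(400,400))
cv2.imwrite('pics/c2.png',np.hstack([f(a,256,195),f(b,255,245)]))
E
```

```text
time: 2.18
tcp_pos: [0.6401, 0.1867, 0.0801]
eef_rot: [[-0.003, -0.404, -0.915], [-0.002, -0.915, 0.404], [-1.0, 0.003, 0.002]]
wrist_force: [0.1, -0.5, 0.5]
finger_gap: 0.0004
```

View pics/c2.png

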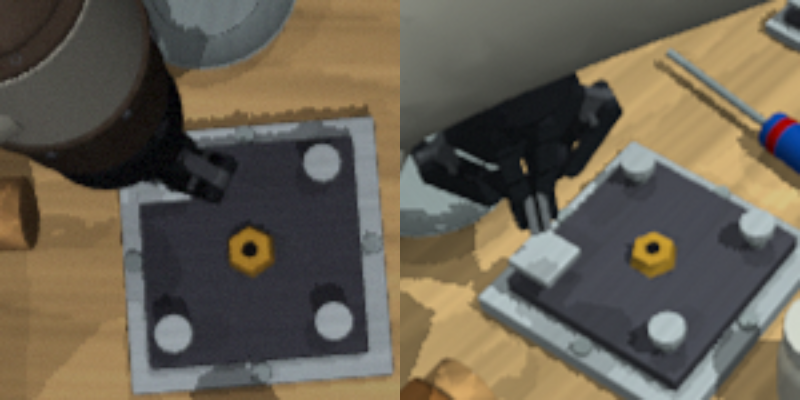

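The tip stands over the square head: in the side crop it is at (540,228), just above the head at (545,258). I'll press in steps and watch the force.

```bash
python3 -m inch '[0,0,-0.1,0,1,0,0,-0.1,0,1,0,0,-0.05,0,1,0,0,-0.05,0,1,0,0,-0.03,0,1,0,0,-0.03,0,1,0,0,0,0,1]'; python3 -m inch '[0,0,-0.03,0,1,0,0,0,0,1]'
```

```text
time: 2.87
tcp_pos: [0.6413, 0.1861, 0.0454]
eef_rot: [[-0.001, -0.406, -0.914], [-0.0, -0.914, 0.406], [-1.0, 0.001, 0.0]]
wrist_force: [-2.0, -0.3, 1.2]
finger_gap: 0.0001
time: 3.03
tcp_pos: [0.6414, 0.1861, 0.0426]
eef_rot: [[-0.0, -0.406, -0.914], [-0.0, -0.914, 0.406], [-1.0, 0.0, 0.0]]
wrist_force: [-1.8, 0.3, 3.0]
finger_gap: -0.0001
```

```bash
python3 -m inch '[0,0,-0.03,0,1,0,0,0,0,1]'; python3 -m inch '[0,0,-0.02,0,1,0,0,0,0,1]'; python3 -m inch '[0,0,-0.01,0,1,0,0,0,0,1]'
```

```text
time: 3.2
tcp_pos: [0.6415, 0.1861, 0.0396]
eef_rot: [[-0.0, -0.406, -0.914], [-0.0, -0.914, 0.406], [-1.0, 0.0, 0.0]]
wrist_force: [-2.4, -1.0, 4.3]
finger_gap: -0.0001
time: 3.37
tcp_pos: [0.6415, 0.1861, 0.0381]
eef_rot: [[-0.0, -0.406, -0.914], [-0.0, -0.914, 0.406], [-1.0, 0.0, -0.0]]
wrist_force: [-2.9, -0.2, 7.3]
finger_gap: -0.0001
time: 3.53
tcp_pos: [0.6415, 0.1861, 0.0381]
eef_rot: [[0.0, -0.405, -0.914], [-0.0, -0.914, 0.405], [-1.0, 0.0, -0.0]]
wrist_force: [-5.6, -0.9, 10.3]
finger_gap: 0.0002
```

```bash
python3 -m inch '[0,0,-0.02,0,1,0,0,0,0,1]'; python3 -m inch '[0,0,-0.02,0,1,0,0,0,0,1,0,0,0,0,1]'
```

```text
time: 3.7
tcp_pos: [0.6415, 0.1861, 0.038]
eef_rot: [[0.0, -0.405, -0.914], [-0.001, -0.914, 0.405], [-1.0, 0.001, -0.001]]
wrist_force: [-8.2, -1.5, 18.2]
finger_gap: 0.0001
time: 3.95
tcp_pos: [0.6416, 0.1862, 0.0378]
eef_rot: [[0.001, -0.404, -0.915], [-0.001, -0.915, 0.404], [-1.0, 0.0, -0.001]]
wrist_force: [-12.0, -1.0, 26.1]
finger_gap: -0.0003
```

The square pin is home: z = 38 mm, a hard stop at 26 N. Next I lift and go to the diagonal pin.

```bash
python3 -m inch '[0,0,0.1,0,1,0,0,0.2,0,1,0,0,0.2,0,1,-0.2,-0.25,0,0,1,-0.2,-0.25,0,0,1,-0.2,-0.25,0,0,1,-0.2,-0.25,0,0,1,-0.1,-0.11,0,0,1,0,0,0,0,1,0,0,0,0,1]'
python3 - <<'E'
from h import *
a=snap('top','t3.png');b=snap('side','s3.png')
f=lambda x,u,v:cv2.resize(x[v-75:v+75,u-75:u+75],(400,400))
cv2.imwrite('pics/c3.png',np.hstack([f(a,276,214),f(b,275,255)]))
print(sensors.get_obs()['tcp_pos'])
E
```

```text
time: 4.78
tcp_pos: [0.552, 0.0748, 0.0825]
eef_rot: [[0.001, -0.407, -0.914], [0.0, -0.914, 0.407], [-1.0, -0.001, -0.001]]
wrist_force: [0.4, 0.6, -0.2]
finger_gap: 0.0004
[0.55280688 0.0759039  0.08240476]
```

View pics/c3.png

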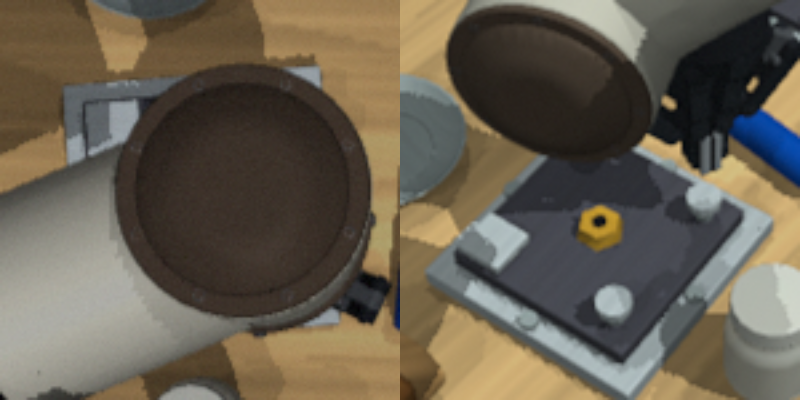

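The square head lies flat on the cover, and the fingertips at (710,165) stand over the diagonal pin at (703,195). Pressing it now.

```bash
python3 -m inch '[0,0,-0.15,0,1,0,0,-0.1,0,1,0,0,-0.05,0,1,0,0,-0.03,0,1,0,0,-0.03,0,1,0,0,0,0,1]'; python3 -m inch '[0,0,-0.03,0,1,0,0,-0.03,0,1,0,0,0,0,1]'; python3 -m inch '[0,0,-0.03,0,1,0,0,0,0,1,0,0,0,0,1]'
```

```text
time: 5.38
tcp_pos: [0.5517, 0.0757, 0.046]
eef_rot: [[-0.0, -0.405, -0.914], [-0.0, -0.914, 0.405], [-1.0, 0.0, 0.0]]
wrist_force: [0.0, -0.1, -0.1]
finger_gap: -0.0001
time: 5.63
tcp_pos: [0.552, 0.0756, 0.0405]
eef_rot: [[0.001, -0.405, -0.914], [0.0, -0.914, 0.405], [-1.0, -0.001, -0.001]]
wrist_force: [-1.2, 1.6, 1.3]
finger_gap: 0.0
time: 5.88
tcp_pos: [0.552, 0.0756, 0.0381]
eef_rot: [[0.001, -0.405, -0.914], [0.0, -0.914, 0.405], [-1.0, -0.001, -0.001]]
wrist_force: [-1.6, 1.1, 6.0]
finger_gap: 0.0
```

```bash
python3 -m inch '[0,0,-0.02,0,1,0,0,0,0,1]'; python3 -m inch '[0,0,-0.015,0,1,0,0,0,0,1,0,0,0,0,1]'
```

```text
time: 6.05
tcp_pos: [0.5521, 0.0756, 0.0379]
eef_rot: [[0.001, -0.405, -0.915], [-0.0, -0.915, 0.405], [-1.0, -0.0, -0.001]]
wrist_force: [-6.6, 1.8, 17.5]
finger_gap: -0.0002
time: 6.3
tcp_pos: [0.5522, 0.0756, 0.0378]
eef_rot: [[0.002, -0.404, -0.915], [-0.0, -0.915, 0.404], [-1.0, -0.001, -0.002]]
wrist_force: [-9.3, 2.3, 25.1]
finger_gap: 0.0
```

The diagonal pin is home as well (37.8 mm, 25 N). Next is pin a at (.651,.087).

```bash
python3 -m inch '[0,0,0.1,0,1,0,0,0.2,0,1,0,0,0.2,0,1,0.25,0.03,0,0,1,0.25,0.03,0,0,1,0.25,0.03,0,0,1,0.24,0.02,0,0,1,0,0,0,0,1,0,0,0,0,1]'
python3 - <<'E'
from h import *
a=snap('top','t4.png');b=snap('side','s4.png')
f=lambda x,u,v:cv2.resize(x[v-75:v+75,u-75:u+75],(400,400))
cv2.imwrite('pics/c4.png',np.hstack([f(a,276,214),f(b,275,255)]))
print(sensors.get_obs()['tcp_pos'])
E
```

```text
time: 7.05
tcp_pos: [0.6512, 0.0861, 0.0827]
eef_rot: [[-0.001, -0.406, -0.914], [-0.0, -0.914, 0.406], [-1.0, 0.0, 0.001]]
wrist_force: [-0.9, -0.7, -0.5]
finger_gap: 0.0002
[0.64968744 0.08589438 0.08310301]
```

View pics/c4.png

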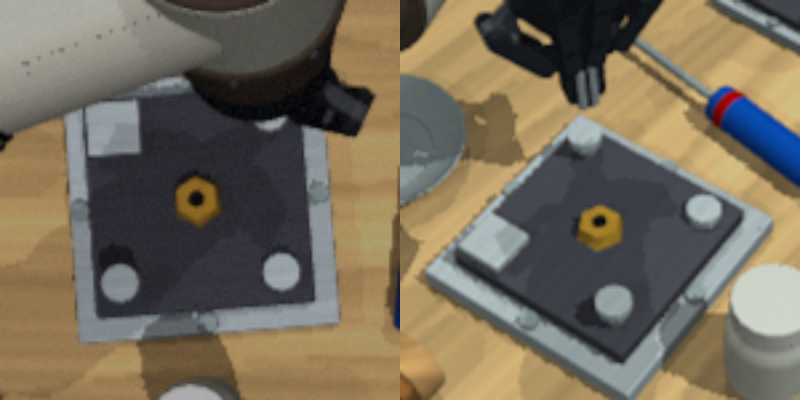

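The square and diagonal heads sit flat on the cover (right crop: (495,243) and (703,212)). The tip at (588,100) is over pin a at (585,135). Pressing.

```bash
python3 -m inch '[0,0,-0.15,0,1,0,0,-0.1,0,1,0,0,-0.05,0,1,0,0,-0.03,0,1,0,0,-0.03,0,1,0,0,0,0,1]'; python3 -m inch '[0,0,-0.03,0,1,0,0,-0.03,0,1,0,0,0,0,1]'; python3 -m inch '[0,0,-0.03,0,1,0,0,0,0,1,0,0,0,0,1]';python3 -m inch '[0,0,-0.02,0,1,0,0,0,0,1]'
```

```text
time: 7.65
tcp_pos: [0.6502, 0.0862, 0.0479]
eef_rot: [[-0.0, -0.406, -0.914], [-0.0, -0.914, 0.406], [-1.0, 0.0, 0.0]]
wrist_force: [1.0, 0.4, -0.6]
finger_gap: -0.0004
time: 7.9
tcp_pos: [0.6509, 0.0863, 0.0425]
eef_rot: [[0.001, -0.405, -0.914], [0.0, -0.914, 0.405], [-1.0, -0.001, -0.001]]
wrist_force: [-2.0, 0.1, 3.7]
finger_gap: 0.0001
time: 8.15
tcp_pos: [0.6509, 0.0864, 0.0395]
eef_rot: [[0.001, -0.406, -0.914], [0.0, -0.914, 0.406], [-1.0, -0.001, -0.001]]
wrist_force: [-1.9, 0.6, 5.1]
finger_gap: 0.0002
time: 8.32
tcp_pos: [0.6509, 0.0863, 0.0381]
eef_rot: [[0.001, -0.405, -0.914], [0.0, -0.914, 0.405], [-1.0, -0.0, -0.001]]
wrist_force: [-3.4, -0.5, 7.8]
finger_gap: -0.0001
```

```bash
python3 -m inch '[0,0,-0.02,0,1,0,0,0,0,1]'; python3 -m inch '[0,0,-0.02,0,1,0,0,0,0,1,0,0,0,0,1]'
```

```text
time: 8.48
tcp_pos: [0.6509, 0.0864, 0.038]
eef_rot: [[0.001, -0.405, -0.914], [-0.0, -0.914, 0.405], [-1.0, -0.0, -0.001]]
wrist_force: [-6.0, -0.5, 16.0]
finger_gap: -0.0003
time: 8.73
tcp_pos: [0.651, 0.0864, 0.0379]
eef_rot: [[0.002, -0.404, -0.915], [-0.001, -0.915, 0.404], [-1.0, -0.0, -0.002]]
wrist_force: [-9.6, 0.2, 23.7]
finger_gap: 0.0
```

```bash
python3 -m inch '[0,0,0.1,0,1,0,0,0.2,0,1,0,0,0.2,0,1,-0.25,0.2,0,0,1,-0.25,0.2,0,0,1,-0.25,0.2,0,0,1,-0.25,0.2,0,0,1,-0.09,0.09,0,0,1,0,0,0,0,1,0,0,0,0,1]'
python3 - <<'E'
from h import *
b=snap('side','s5.png')
cv2.imwrite('pics/c5.png',cv2.resize(b[180:330,200:350],(500,500)))
for _ in range(3): print(sensors.get_obs()['tcp_pos'])
E
```

```text
time: 9.57
tcp_pos: [0.542, 0.1759, 0.0829]
eef_rot: [[0.001, -0.404, -0.915], [0.0, -0.915, 0.404], [-1.0, -0.001, -0.001]]
wrist_force: [0.4, -0.4, 0.2]
finger_gap: -0.0002
[0.54242258 0.17536114 0.08283577]
[0.54242258 0.17536114 0.08283577]
[0.54242258 0.17536114 0.08283577]
```

View pics/c5.png

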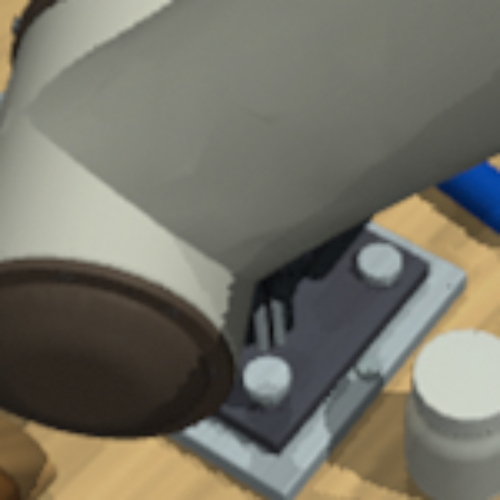

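The tip at (270,340) is over pin b at (267,378), and the jar is clear. Pressing.

```bash
python3 -m inch '[0,0,-0.15,0,1,0,0,-0.1,0,1,0,0,-0.05,0,1,0,0,-0.03,0,1,0,0,-0.03,0,1,0,0,0,0,1]'; python3 -m inch '[0,0,-0.03,0,1,0,0,-0.03,0,1,0,0,0,0,1]'; python3 -m inch '[0,0,-0.03,0,1,0,0,0,0,1,0,0,0,0,1]';python3 -m inch '[0,0,-0.02,0,1,0,0,0,0,1]'
```

```text
time: 10.12
tcp_pos: [0.5418, 0.1745, 0.0465]
eef_rot: [[-0.001, -0.406, -0.914], [-0.001, -0.914, 0.406], [-1.0, 0.001, 0.0]]
wrist_force: [-0.0, -0.4, 0.5]
finger_gap: 0.0001
time: 10.37
tcp_pos: [0.5421, 0.175, 0.0411]
eef_rot: [[0.001, -0.406, -0.914], [-0.0, -0.914, 0.406], [-1.0, -0.0, -0.001]]
wrist_force: [-0.8, -1.7, 2.1]
finger_gap: 0.0001
time: 10.62
tcp_pos: [0.5421, 0.1751, 0.0382]
eef_rot: [[0.001, -0.406, -0.914], [0.0, -0.914, 0.406], [-1.0, -0.0, -0.001]]
wrist_force: [-0.2, -2.4, 3.4]
finger_gap: 0.0001
time: 10.78
tcp_pos: [0.5421, 0.1752, 0.038]
eef_rot: [[0.001, -0.405, -0.914], [-0.0, -0.914, 0.405], [-1.0, -0.0, -0.001]]
wrist_force: [-3.3, -3.2, 14.8]
finger_gap: -0.0001
```

Push a little harder, then lift straight up and move back away to look.

```bash
python3 -m inch '[0,0,-0.025,0,1,0,0,0,0,1,0,0,0,0,1]'; python3 -m inch '[0,0,0.1,0,1,0,0,0.3,0,1,0,0,0.3,0,1,0,0,0.3,0,1,0,0,0.3,0,1,0,0,0.3,0,1,0,0,0.3,0,1,-0.1,0.25,0,0,1,-0.15,0.3,0,0,1,-0.15,0.3,0,0,1]'
python3 -m inch '[-0.15,0.3,0,0,1,-0.15,0.3,0,0,1,-0.15,0.3,0,0,1,-0.15,0.3,0,0,1,-0.15,0.3,0,0,1,-0.15,0.3,0,0,1,-0.15,0.3,0,0,1,-0.15,0.3,0,0,1,0,0,0,0,1,0,0,0,0,1]'
python3 - <<'E'
from h import *
a=snap('top','t6.png');b=snap('side','s6.png')
f=lambda x,u,v:cv2.resize(x[v-110:v+110,u-150:u+110],(400,338))
cv2.imwrite('pics/c6.png',np.hstack([f(a,276,214),f(b,275,265)]))
old=cv2.imread('pics/top1.png')
g=lambda x:cv2.cvtColor(x,cv2.COLOR_BGR2HSV)
for nm,lo,hi in [('blue',(105,150,40),(130,255,255)),('black/brown mallet',(0,150,20),(14,255,200))]:
    for im in(old,a):
        m=cv2.inRange(g(im),lo,hi); print(nm,np.argwhere(m).mean(0).round(1),(m>0).sum())
E
```

```text
time: 11.03
tcp_pos: [0.5422, 0.1752, 0.0378]
eef_rot: [[0.002, -0.404, -0.915], [-0.0, -0.915, 0.404], [-1.0, -0.0, -0.002]]
wrist_force: [-8.6, -3.5, 27.5]
finger_gap: 0.0002
time: 11.87
tcp_pos: [0.5012, 0.2613, 0.2236]
eef_rot: [[0.001, -0.408, -0.913], [0.002, -0.913, 0.408], [-1.0, -0.002, 0.0]]
wrist_force: [0.2, -1.2, 0.1]
finger_gap: 0.0004
time: 12.7
tcp_pos: [0.3801, 0.5018, 0.2221]
eef_rot: [[-0.001, -0.403, -0.915], [-0.001, -0.915, 0.403], [-1.0, 0.001, 0.001]]
wrist_force: [-0.3, 0.4, -0.7]
finger_gap: -0.0
blue [235.4 359.5] 878
blue [235.5 359.5] 877
black/brown mallet [193.6 177.8] 986
black/brown mallet [194.7 178.8] 965
```

View pics/c6.png

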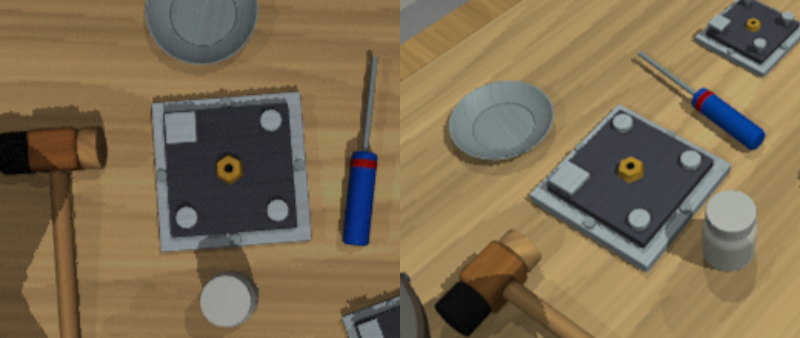

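All four heads lie flat on the cover (right crop: (570,179), (690,160), (622,122), (639,218)), and the loose objects stand where they were.

```bash
python3 -c "
from station import order
print(order.close_job())"
```

```text
the job is handed in; nothing more can be done
None
```

I pressed all four pins of the largest mould fully home and handed the job in; the robot's clock stood at 12.7 s of the 42 s allowed. The order was the square-headed pin, the one diagonally opposite it, then the remaining two (`pin_right`, then `pin_left`).

- **Seating:** Each pin stopped hard with the TCP at 37.8–38.0 mm, matching the 38 mm home height, under 24–28 N. The last two-view picture shows all four heads flat on the cover.
- **Other objects:** The dish and jar look unmoved, and the screwdriver's centre moved 0.1 px. The mallet's colour mask shifted about 1 px; I put that down to the changed arm shadow, since the arm never came near it.
- **What disagreed:** My first automatic pin masks leaked onto the bright base plate. I replaced those centres with ones read from the close crop, and the distances between pins then came within 1 mm of the stated sizes. Measured head heights ranged from 47 to 53 mm because of side-view error, so I found each contact by force.

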